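# Free the catch and raise the eject handle of a drive dock

### The job

Open the drive dock: use the wooden stick from the tool tray to push the spring catch through the small hole in the dock's end, so that the locked eject handle springs up, then lift the handle fully upright so that the drive carrier comes up. Leave the stick lying on the desk or in its tray, let go of everything and do not disturb the other things on the desk.

Things in the scene. Friction and masses are not known exactly. Their poses are not given: they have to be found in the camera images.
- dock: Fixed black drive dock on the desk, 190 x 170 x 85 mm (its x, y, z); origin: centre of its underside, z up. Its x axis points out of the end wall with the hole. The eject handle lies on its top on the -y half, a grey drive carrier (116 x 20 mm) is sunk in the top on the +y half. Turned so that the hole faces to the robot's left and somewhat away from it; the desk for 220 mm in front of the hole is clear.
- hole (a point): Centre of the mouth of the square hole (20 x 20 mm) in the dock's end wall, 45 mm above the desk, within a bright square metal frame 36 mm wide that stands 4 mm proud; axes as the dock's, x pointing straight out. Behind the mouth it is a level shaft (12 mm of wall, then 30 x 30 mm inside). The flat face of the spring catch (27 x 27 mm) waits square across the shaft 104 mm inside the mouth, so fingers cannot reach it.
- catch (a joint): Travel of the spring catch, m: 0 at rest, up to 0.020 pushed straight into the dock. It lets the handle go at about 0.009 to 0.011; the push grows from about 3 N to 6 N there and 8 N at the stop. It springs back when the stick leaves, but no longer holds the handle once that has sprung up.
- handle (a joint): Angle of the eject handle, rad: 0 lying flat and locked, about 0.4 once it has sprung up by itself, 1.57 upright against its stop. Stiff hinge: it stays up when left beyond about 1.2, and sinks or may sink below that. Lifting takes about 2 N at the bar and raises the drive carrier by 20 mm per rad.
- handle_bar (a point): Middle of the crossbar of the U-shaped steel eject handle: a round bar of 10 mm diameter and 90 mm length along the dock's y, which can turn between the fingers. Flat, it lies 92 mm above the desk, 7 mm above the dock's top. At 0.4 rad it stands about 44 mm higher, with free space below and on both sides. It swings up and towards the hole end. The point moves with the handle.
- handle_hinge (a point): Fixed hinge line of the handle, 92 mm above the desk, 112 mm from the crossbar, along the dock's y; the handle's two 8 mm arms run from it to the bar's ends, 90 mm apart.
- carrier (a joint): Lift of the drive carrier, m: 0 sunk in the dock, 0.031 with the handle upright. It is moved by the handle.
- stick: Plain wooden square bar, 180 x 12 x 12 mm, 30 g, loose; origin at its centre, x along its length; both ends alike. It starts in the tray, its centre 20 mm above the desk. Held near its middle it is too short to reach the catch: lay it down and take it within about 45 mm of one end.
- tray: Fixed grey tool tray, 200 x 44 x 31 mm, x along its length, origin: centre of its underside. The stick lies along it in a 17 mm slot, closed at both ends, on floors 14 mm above the desk. In the middle there is a 60 mm long gap, open down to the desk, where fingers can take the stick by its sides; elsewhere the walls stand 5 mm above the stick.
- mouse: Black computer mouse, 100 x 58 x 34 mm, loose bystander; origin: centre of its underside.
- mug: White mug, 80 mm wide and 90 mm high, loose bystander; origin: centre of its underside.
- screwdriver: Screwdriver, 180 mm long, black handle, loose bystander, lying along its x.
- spare_carrier: Spare drive carrier lying flat, about 122 x 76 x 18 mm, loose bystander; origin: centre of its underside.
- usb_stick: Black memory stick, 54 x 18 x 9 mm, loose bystander; origin: its underside.
- plug0: Small white stepped plug, 22 mm wide and high, standing, loose bystander.
- plug1: A second plug of the same kind, loose bystander.
There are look-alikes about, which are no part of the job. Of the things like the stick, leave any that is black or blue; of the rest the larger one is meant.

How it is judged:
On the way, in this order (a step that is already met when the one before it is completed fails the run):
1. the catch is pushed in with the stick (value of joint catch above 0.008 m and distance between stick and hole below 0.04 m), for 0.05 s.
2. the handle is lifted upright (value of joint handle above 1.3 rad), for 0.2 s.
At the end, for the whole second after the job is handed in: The handle stands upright (more than 1.25 rad) by itself with the drive carrier raised by more than 22 mm; the stick is out of the hole, the catch has sprung back (within 3 mm), and the stick lies flat and at rest on the desk or in its tray (its centre lower than 35 mm) (value of joint handle above 1.25 rad and value of joint carrier above 0.022 m and value of joint catch below 0.003 m and height (world z) of stick below 0.035 m and angle between stick's own x axis and vertical above 1.3 rad and linear speed of stick below 0.02 m/s); the robot touches nothing.
It fails at once if a bystander is pushed more than 30 mm from its place (distance of any of mouse, mug, screwdriver, spare_carrier, usb_stick, plug0, plug1 from where it was at the start of the episode above 0.03 m).
It also fails if it takes over 72 s, if anything falls off the work surface, if the arm or the gripper's body presses on something with over 40 N, if the wrist force passes 120 N, or if a joint passes its speed limit or range.

### The arm

A 7-joint arm with a two-finger parallel gripper is mounted at the origin on the work surface. World frame = base frame: x ahead of the robot, y to its left, z up, the work surface at z = 0. Lengths are in m, angles in rad, forces in N, time in s.
With the tool pointing down it reaches from about 0.4 to 0.925 m from the base axis. Payload 5.6 kg.
Tool frame: the origin (TCP) lies between the finger pads; the fingertips stand ahead of it and the grasp point (between the pads) lies 5 mm behind it (manip.tip_extent is the z of the fingertips in the tool frame, in m); z points along the fingers, x is the direction in which the jaws open and shut, and the axes are right-handed (so a half turn about z gives the same grasp; the last joint's range is limited). The gripper opens to 85 mm and grips with 20 to 120 N. Pads are 22 mm wide; open, the fingers measure 114 mm over their backs; the gripper's body (76 mm by 85 mm) begins 54 mm behind the grasp point. The pads swing forward as they close: fully open they stand 13 mm farther back than shut.
Start: joints at [1.211, 0.468, -0.012, 1.603, 0.006, 1.071, -0.056], TCP at [0.202, -0.618, 0.245] pointing down, gripper open.
Joint ranges: [-2.53, 2.53], [-0.31, 2.02], [-1.57, 1.55], [0.28, 2.44], [-1.29, 4.43], [0.15, 1.84], [-2.92, 2.92]. Speed limits (rad/s): [2.57, 2.57, 3.14, 3.14, 3.14, 3.14, 3.14].

### API

Orientations are given as a unit quaternion [x, y, z, w].
In Python, from plant import manip gives the robot as it stands. The module is installed in compiled form; this text tells all that it offers.
- The arm moves only by the tool carry_out, never from a script. Its argument "increments" is text: rows parted by semicolons, each of 7 numbers parted by spaces: the shift along the tool's x, y, z scaled (see below), then the turn, a rotation vector about the tool's x, y, z scaled (see below), then the opening, from -1 (shut) to 1 (fully open). In form: tx ty tz ax ay az gripper; .... A call has 1 to 20 rows; each row shifts and turns the pose as measured when the row begins, along the tool's axes as they then stand; what a row does not reach is not made up. The controller multiplies each number of a shift by 0.25 m and each number of a turn by pi/4 rad. A row lasts 1/10 s, in which the tool goes at most 50 mm and 8.59 degrees, less where a joint would pass 70% of its speed; a pose out of reach is approached as far as the arm can. A call with a number of a shift or a turn outside -1 to 1 is refused whole. A call with a gripper value outside its range is refused whole. The fingers move at their own pace and stop on an object; "squeeze" is the grip in N (left out, the last holds). Time passes only in rows, so rows that do not move let the fingers close. It gives the time, the measured TCP pose, the force and the opening at its end, in the units of the state.
- manip.sense(): the state, without advancing time (a new reading comes with each control period).
- manip.camera(name): name is "scene" or "top"; returns the picture (384x512x3 uint8, blue, green, red); there is no depth.
- manip.camera_params(name): a dict with "fx", "fy", "cx", "cy" (pixels), "extrinsics" (4x4, takes a point from world to camera coordinates). Camera axes: x right, y up, looking along -z (the intrinsics and any distortion apply to the point x, -y, -z); pixel columns grow to the right and rows downward; lengths in m; the calibration is good to about 2 mm. A picture is of the moment at which its call begins. camera_params takes no time and is no camera call.
- manip.job_done(): hands the job in, once; it reports no verdict.
Trained networks look in the newest picture that a camera, given by its name, has taken for a name from the list of things; names that differ only in an ending like _2 or _b are one class to them, and where a whole thing is asked for, a point or a joint stands for the part that bears it (a point fixed in the world has none). Each returns a list of dicts, best first, with "p" (0 to 1); they miss things now and then, are a little off and sometimes report something else, mostly with a low value. They report only what shows in the picture. A call takes as long as a camera call. They do not tell look-alikes from the thing itself.
- manip.boxes_of(camera, label): "point" ([x, y, z] in m, in the coordinates of the camera as it stood for that picture, good to about 4 mm: the middle of the surface that is visible of it).
The state is a dict: "time_s": time; "joints": joint angles; "dq": joint speeds; "joint_efforts": joint torques, N m; "position": TCP position; "tool_rot": TCP orientation; "contact_force": force on the tool from outside, world axes, zero at the start; "moment": the same for the moment, N m; "width": finger opening in m.
Only numpy, scipy, OpenCV 4.12 (cv2) and the standard library are available. Lean on these libraries where they do the work, as an engineer would, in place of code of your own. Each camera call takes 0.05 s, during which the arm holds its last target. There are 200 camera calls.

## Working session

There is one attempt and no reset: what is moved stays moved. The work goes in short steps, Python scripts to look and compute and a tool call to move; the robot and the scene stay as the last step left them, time stands still between calls to the robot, and variables do not carry over. Pictures are saved under pics/ and viewed, about 8 in all and at most 12, crops included, and the job is handed in when it is done.

Besides the shell and the picture viewer there is one more tool, called as name(argument=value, ...) on one line, values as JSON. carry_out: Moves the arm, as the interface text tells. Its arguments: {"type":"object","properties":{"increments":{"type":"string"},"squeeze":{"type":"number"}},"required":["increments"]}

```bash
mkdir -p pics; cat > h.py <<'E'
import numpy as np, cv2
from scipy.spatial.transform import Rotation as R
from plant import manip
def P(c):
    p=manip.camera_params(c); return p,np.array(p["extrinsics"])
def w2p(c,X):
    p,E=P(c); q=E[:3,:3]@np.array(X)+E[:3,3]
    return np.array([p["fx"]*q[0]/-q[2]+p["cx"], p["fy"]*-q[1]/-q[2]+p["cy"]])
def ray(c,uv,z):
    p,E=P(c); d=np.array([(uv[0]-p["cx"])/p["fx"],-(uv[1]-p["cy"])/p["fy"],-1.])
    o=-E[:3,:3].T@E[:3,3]; d=E[:3,:3].T@d; return o+d*(z-o[2])/d[2]
def find(c,l):
    p,E=P(c); return [(round(b["p"],2),np.round(E[:3,:3].T@(np.array(b["point"])-E[:3,3]),4)) for b in manip.boxes_of(c,l)]
def st():
    s=manip.sense(); print(round(s["time_s"],2),np.round(s["position"],4),np.round(R.from_quat(s["tool_rot"]).as_matrix(),3).tolist(),"F",np.round(s["contact_force"],1),"w",round(s["width"],4)); return s
E
python3 - <<'E'
from h import *
st(); print(manip.tip_extent)
for c in("scene","top"):
    im=manip.camera(c); cv2.imwrite(f"pics/{c}0.png",cv2.resize(im,(800,600),interpolation=cv2.INTER_CUBIC)); np.save(f"{c}0.npy",im)
    p,E=P(c); print(c,p["fx"],p["cx"],p["cy"],[k for k in p],-E[:3,:3].T@E[:3,3])
for l in("stick","tray","dock","hole","handle_bar","handle_hinge"):
    for c in("scene","top"):
        for p,x in find(c,l): print(l,c,p,x,w2p(c,x).round())
E
```

```text
0.0 [ 0.2022 -0.6172  0.2443] [[0.311, -0.95, -0.001], [-0.95, -0.311, 0.002], [-0.002, 0.0, -1.0]] F [-0.6  0.6 -0.7] w 0.0852
0.014
scene 384.12790244809906 257.7252457954407 191.98236586621871 ['fx', 'fy', 'cx', 'cy', 'extrinsics'] [1.42612554 0.06035104 0.67342988]
top 466.6140735167304 257.7657214147345 186.60108086849667 ['fx', 'fy', 'cx', 'cy', 'extrinsics'] [ 0.22970404 -0.00822145  1.53219414]
stick scene 0.69 [0.7029 0.1171 0.0087] [294. 263.]
stick scene 0.67 [0.2583 0.448  0.0148] [383. 172.]
stick scene 0.52 [0.4855 0.3446 0.0226] [367. 208.]
stick top 0.7 [0.2914 0.2515 0.0121] [183. 242.]
stick top 0.49 [0.2437 0.4468 0.0115] [122. 259.]
stick top 0.45 [0.6967 0.1152 0.0107] [223. 121.]
tray scene 0.95 [0.521  0.3357 0.0267] [367. 214.]
tray top 0.73 [0.4788 0.337  0.0317] [155. 185.]
tray top 0.4 [ 0.5098 -0.1015  0.0829] [290. 169.]
dock scene 0.9 [ 0.5845 -0.102   0.0866] [210. 211.]
dock top 0.21 [ 0.5382 -0.0773  0.0933] [282. 160.]
hole scene 0.81 [ 0.5868 -0.1045  0.0861] [209. 211.]
hole top 0.85 [ 0.508  -0.1016  0.0862] [290. 169.]
handle_bar scene 0.66 [ 0.5835 -0.1006  0.0853] [211. 211.]
handle_bar scene 0.55 [ 0.548  -0.0873  0.1017] [217. 198.]
handle_bar top 0.68 [ 0.5391 -0.0779  0.0956] [283. 159.]
handle_hinge scene 0.62 [ 0.5883 -0.1016  0.0823] [210. 213.]
handle_hinge top 0.81 [ 0.5086 -0.1027  0.0814] [291. 170.]
handle_hinge top 0.73 [ 0.6029 -0.4289  0.0186] [387. 143.]
```

View pics/scene0.png

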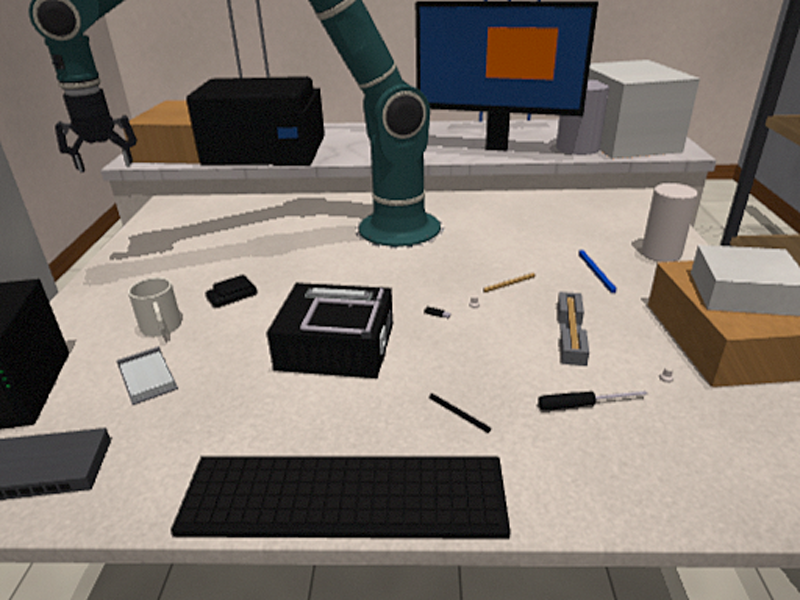

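View pics/top0.png

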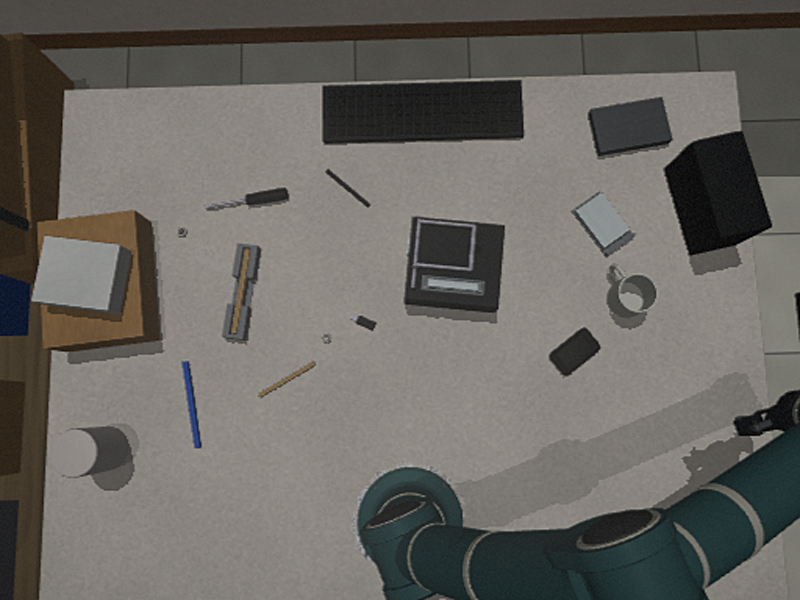

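Candidates for the stick (800x600 top view): the wooden bar in the tray (241,292), the thin wooden stick (287,380), a black one (347,188) and a blue one (191,405). I choose the tray one, since it isn't black or blue and is the larger wooden one. Next is a close crop to check it and measure the tray and dock.

```bash
python3 - <<'E'
from h import *
t=np.load("top0.npy"); s=np.load("scene0.npy")
def cr(im,x,y,w,h): return cv2.resize(im[y:y+h,x:x+w],(400,300),interpolation=cv2.INTER_CUBIC)
a=np.hstack([cr(t,252,130,80,60),cr(s,165,175,100,75)])
b=np.hstack([cr(t,115,150,80,60),cr(s,327,175,80,60)])
im=np.vstack([a,b])
cv2.imwrite("pics/c.png",cv2.convertScaleAbs(im,alpha=1.4))
E
```

```text
(no output)
```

View pics/c.png

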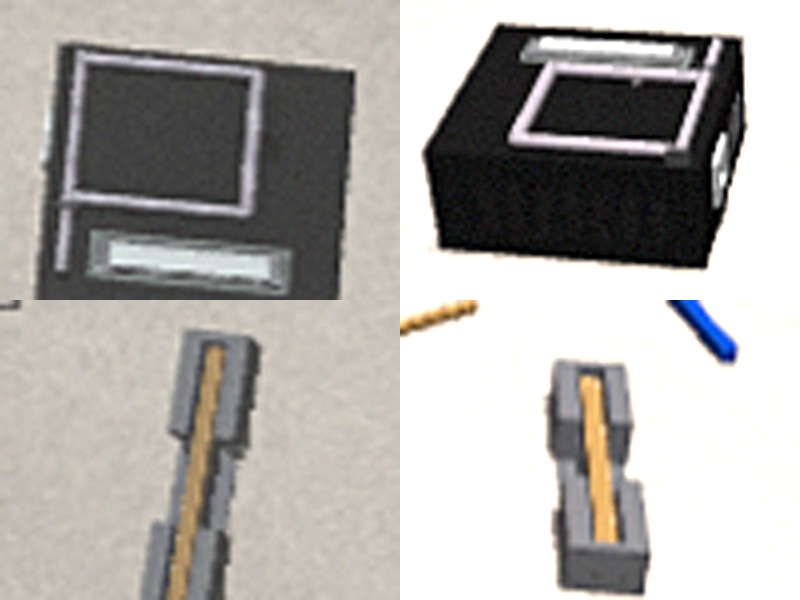

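```bash
cat > fit.py <<'E'
from h import *
from scipy.optimize import least_squares
t=np.load("top0.npy"); s=np.load("scene0.npy")
a,b,H=.095,.085,.085
# local corner -> pixel
obs=[("top",(a,-b,H),(264.4,138.7)),("top",(-a,-b,H),(323,144)),("top",(a,b,H),(405*.64,304*.64)),
("scene",(a,b,H),(251.2,184.4)),("scene",(-a,b,H),(190,181.2)),("scene",(-a,-b,H),(171.8,212.5)),("scene",(a,-b,H),(243,217)),("scene",(-a,-b,0),(175,237)),("scene",(a,-b,0),(241.5,242))]
def T(q,l): c,n=np.cos(q[2]),np.sin(q[2]); return np.array([q[0]+c*l[0]-n*l[1],q[1]+n*l[0]+c*l[1],l[2]])
f=lambda q:np.concatenate([w2p(c,T(q,l))-o for c,l,o in obs])
r=least_squares(f,[.53,-.1,1.5],loss="soft_l1"); print(r.x.round(4),np.degrees(r.x[2])); print(f(r.x).round(1).reshape(-1,2).tolist())
# handle points at z .097: bar ends, hinge, from top
for n,uv in dict(barA=(262,72),barB=(248,210),hinA=(82,57),hinB=(69,195)).items():
    X=ray("top",(uv[0]/5+252-.4,uv[1]/5+130-.4),.095); d=X[:2]-r.x[:2]; c,n2=np.cos(r.x[2]),np.sin(r.x[2])
    print(n,X.round(4),"local",np.round([c*d[0]+n2*d[1],-n2*d[0]+c*d[1]],4))
for c,im,(x,y,w,h) in(("top",t,(140,150,30,75)),("scene",s,(345,180,40,55))):
    m=np.zeros(im.shape[:2],np.uint8); k=im[y:y+h,x:x+w].astype(int); m[y:y+h,x:x+w]=((k[...,2]-k[...,0])>45)
    cnt=np.argwhere(m)[:,::-1].astype(np.float32); mu=cnt.mean(0); v=np.linalg.svd(cnt-mu,full_matrices=False)[2][0]; pr=(cnt-mu)@v
    for e in(pr.min(),0,pr.max()): print(c,len(cnt),(mu+v*e).round(1),ray(c,mu+v*e,.026).round(4))
E
python3 fit.py
```

```text
[ 0.515  -0.1032  1.4534] 83.2738953850895
[[-1.2, -0.0], [-0.3, -0.1], [-0.9, -3.4], [-0.4, -1.0], [-0.6, -1.0], [-0.8, -0.3], [-2.3, -0.4], [0.4, 0.0], [0.7, -0.2]]
barA [ 0.5871 -0.147   0.095 ] local [-0.0351 -0.0767]
barB [ 0.4987 -0.1347  0.095 ] local [-0.0332  0.0125]
hinA [ 0.6    -0.0336  0.095 ] local [ 0.079  -0.0762]
hinB [ 0.5113 -0.023   0.095 ] local [0.0792 0.0131]
top 141 [149.  212.2] [0.3909 0.358  0.026 ]
top 141 [153.4 186.1] [0.4764 0.3448 0.026 ]
top 141 [157.7 159.8] [0.564  0.3313 0.026 ]
scene 137 [364.3 189.9] [0.3891 0.3554 0.026 ]
scene 137 [366.2 206.7] [0.4828 0.3415 0.026 ]
scene 137 [368.1 223.1] [0.5634 0.3295 0.026 ]
```

Crop check: the tray bar is a plain wooden square bar in the grey slot, so it's the right stick. Dock fit: centre about (0.515, -0.103), yaw about 83.3°. Next I locate the frame of the hole.

```bash
python3 - <<'E'
from h import *
t=np.load("top0.npy"); s=np.load("scene0.npy")
q=(.515,-.1032,1.4534)
def T(l): c,n=np.cos(q[2]),np.sin(q[2]); return np.array([q[0]+c*l[0]-n*l[1],q[1]+n*l[0]+c*l[1],l[2]])
tiles=[]
for c,im,(x,y,w,h) in(("scene",s,(222,172,40,60)),("top",t,(245,130,40,60))):
    k=10; g=cv2.resize(im[y:y+h,x:x+w],None,fx=k,fy=k,interpolation=cv2.INTER_CUBIC)
    pt=lambda l:tuple(int(v) for v in ((w2p(c,T(l))-[x,y]+.5)*k))
    for yy,col in((0,(0,0,255)),):
        P4=[pt((.099,yy+i,.045+j)) for i,j in((-.018,-.018),(.018,-.018),(.018,.018),(-.018,.018))]
        cv2.polylines(g,[np.array(P4)],True,col,1); cv2.circle(g,pt((.099,yy,.045)),3,col,-1)
    for l in((.095,-.085,.085),(.095,.085,.085),(.095,-.085,0),(.095,.085,0)): cv2.circle(g,pt(l),4,(0,255,0),-1)
    tiles.append(g)
cv2.imwrite("pics/d.png",np.hstack(tiles))
E
```

```text
(no output)
```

View pics/d.png

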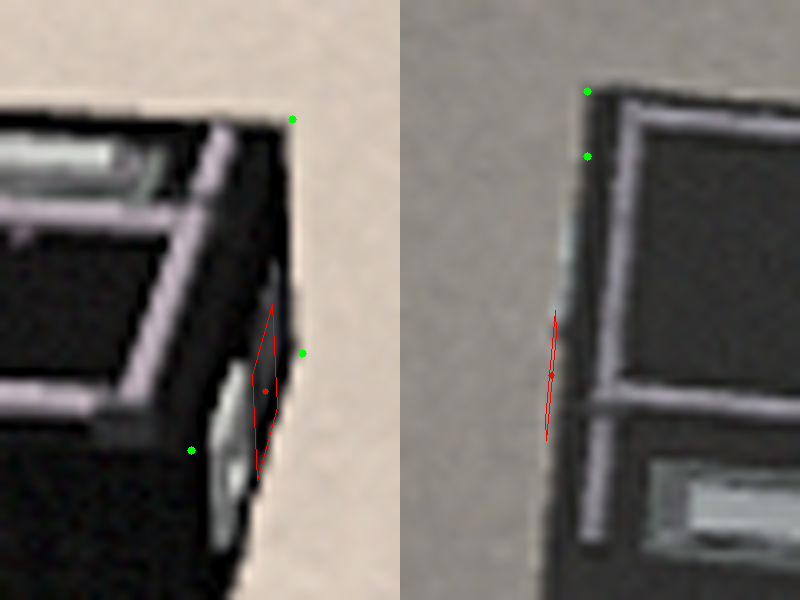

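```bash
cat > fit2.py <<'E'
from h import *
from scipy.optimize import least_squares
a,b,H=.095,.085,.085
cs=lambda u,v:("scene",(u/10+222-.5,v/10+172-.5)); ct=lambda u,v:("top",((u-400)/10+245-.5,v/10+130-.5))
def T(q,l): c,n=np.cos(q[2]),np.sin(q[2]); return np.array([q[0]+c*l[0]-n*l[1],q[1]+n*l[0]+c*l[1],l[2]])
# q: x,y,yaw, holey, handley, hingex, cam shifts top(2) scene(2)
def model(q):
    hy,ay,hx=q[3:6]
    return [(*ct(596,90),(a,-b,H)),("top",(323,144),(-a,-b,H)),(*cs(287,122),(a,b,H)),("scene",(190,181.2),(-a,b,H)),("scene",(171.8,212.5),(-a,-b,H)),("scene",(175,237),(-a,-b,0)),("scene",(241.5,242),(a,-b,0)),
    (*ct(631,108),(hx,ay-.045,.094)),(*ct(603,393),(hx,ay+.045,.094)),("top",(262/5+251.5,72/5+129.5),(hx-.112,ay-.045,.094)),("top",(248/5+251.5,210/5+129.5),(hx-.112,ay+.045,.094)),
    (*cs(196,212),(hx,ay+.045,.094)),(*cs(130,395),(hx,ay-.045,.094)),
    (*cs(211,365),(.099,hy-.018,.063)),(*cs(216,550),(.099,hy-.018,.027)),(*cs(250,357),(.099,hy+.018,.063)),(*ct(571,207),(.099,hy-.018,.063))]
def f(q):
    o=[]
    for c,uv,l in model(q): o+=list(w2p(c,T(q,l))-uv+(q[6:8] if c=="top" else q[8:10]))
    return np.array(o+list(np.array(q[6:])/.7))
r=least_squares(f,[.515,-.103,1.4534,-.03,-.032,.079,0,0,0,0],loss="soft_l1")
q=r.x; print(q.round(4),np.degrees(q[2])); print(f(q)[:-4].round(1).reshape(-1,2).tolist())
print("hole",T(q,(.095+.004,q[3],.045)),"barflat",T(q,(q[5]-.112,q[4],.092)),"hinge",T(q,(q[5],q[4],.092)))
J=r.jac; print(np.sqrt(np.diag(np.linalg.inv(J.T@J)))[:6].round(4))
E
python3 fit2.py
```

```text
[ 0.5151 -0.1047  1.447  -0.0306 -0.0308  0.0804 -0.0927 -0.2755 -0.0456
 -0.1135] 82.90973289112256
[[-0.3, -0.3], [0.3, -0.2], [0.2, -0.3], [-0.9, -1.1], [-1.5, -0.6], [-0.3, -0.2], [-0.2, -0.1], [0.5, 0.4], [0.6, -0.3], [-0.5, 0.1], [-0.1, 0.4], [-0.0, 0.5], [0.3, 0.4], [1.5, 7.5], [1.6, -0.5], [-0.1, 0.8], [-0.1, 0.6]]
hole [ 0.55769467 -0.01024049  0.045     ] barflat [ 0.54177524 -0.13985994  0.092     ] hinge [ 0.55559973 -0.02871641  0.092     ]
[0.0026 0.0019 0.011  0.0035 0.0025 0.0018]
```

```bash
cat >> h.py <<'E'
def rot(yaw,tilt=0):
    "tool down, jaw axis at yaw deg; tilt deg about tool x"
    c,s=np.cos(np.radians(yaw)),np.sin(np.radians(yaw))
    return R.from_matrix(np.array([[c,s,0],[s,-c,0],[0,0,-1]]))*R.from_euler("x",tilt,degrees=True)
def plan(pos,rt,g,n,arc=False,dec=3,take=20):
    s=manip.sense(); p=np.array(s["position"]); q=R.from_quat(s["tool_rot"]); pos=np.array(pos); out=[]
    dr=(q.inv()*rt).as_rotvec(); p0=p
    cyl=lambda v:np.array([np.hypot(v[0],v[1]),np.arctan2(v[1],v[0]),v[2]])
    for i in range(1,n+1):
        if arc:
            w=cyl(p0)+(cyl(pos)-cyl(p0))*i/n; t=np.array([w[0]*np.cos(w[1]),w[0]*np.sin(w[1]),w[2]])
        else: t=p0+(pos-p0)*i/n
        d=q.inv().apply(t-p)/.25; a=dr/n/(np.pi/4)
        out.append(" ".join(f"{v+0:.{dec}f}" for v in (*d,*a))+f" {g}"); p=t; q=q*R.from_rotvec(dr/n)
    print("; ".join(out[:take]))
E
python3 - <<'E'
from h import *
plan((.477,.3435,.2),rot(81.3),1,27,arc=True)
E
```

```text
-0.015 -0.180 0.007 0.000 0.000 -0.126 1; -0.010 -0.180 0.007 0.000 0.000 -0.126 1; -0.005 -0.179 0.007 0.000 0.000 -0.126 1; 0.000 -0.179 0.007 0.000 0.000 -0.126 1; 0.006 -0.178 0.007 0.000 0.000 -0.126 1; 0.011 -0.177 0.007 0.000 0.000 -0.126 1; 0.016 -0.176 0.007 0.000 0.000 -0.126 1; 0.021 -0.175 0.007 0.000 0.000 -0.126 1; 0.026 -0.174 0.007 0.000 0.000 -0.126 1; 0.031 -0.172 0.007 0.000 0.000 -0.126 1; 0.036 -0.171 0.007 0.000 0.000 -0.126 1; 0.041 -0.169 0.007 0.000 0.000 -0.126 1; 0.045 -0.167 0.007 0.000 0.000 -0.126 1; 0.050 -0.165 0.007 0.000 0.000 -0.126 1; 0.055 -0.163 0.007 0.000 0.000 -0.126 1; 0.059 -0.161 0.007 0.000 0.000 -0.126 1; 0.064 -0.158 0.007 0.000 0.000 -0.126 1; 0.068 -0.156 0.007 0.000 0.000 -0.126 1; 0.072 -0.153 0.007 0.000 0.000 -0.126 1; 0.076 -0.150 0.007 0.000 0.000 -0.126 1
```

carry_out(increments="-0.015 -0.18 0.007 0 0 -0.126 -1; -0.01 -0.18 0.007 0 0 -0.126 -1; -0.005 -0.18 0.007 0 0 -0.126 -1; 0 -0.18 0.007 0 0 -0.126 -1; 0.006 -0.178 0.007 0 0 -0.126 -1; 0.011 -0.177 0.007 0 0 -0.126 -1; 0.016 -0.176 0.007 0 0 -0.126 -1; 0.02 -0.175 0.007 0 0 -0.126 -1; 0.026 -0.174 0.007 0 0 -0.126 -1; 0.03 -0.172 0.007 0 0 -0.126 -1; 0.036 -0.17 0.007 0 0 -0.126 -1; 0.04 -0.17 0.007 0 0 -0.126 -1; 0.045 -0.167 0.007 0 0 -0.126 -1; 0.05 -0.165 0.007 0 0 -0.126 -1; 0.055 -0.163 0.007 0 0 -0.126 -1; 0.06 -0.16 0.007 0 0 -0.126 -1; 0.064 -0.158 0.007 0 0 -0.126 -1; 0.068 -0.156 0.007 0 0 -0.126 -1; 0.072 -0.153 0.007 0 0 -0.126 -1; 0.076 -0.15 0.007 0 0 -0.126 -1", squeeze=30)

```text
time_s: 2.7
position: [0.5897, 0.1036, 0.2057]
tool_rot: [0.924, 0.383, 0.001, 0.005]
contact_force: [-0.0, -0.1, 0.2]
width: -0.0003
```

```bash
python3 - <<'E'
from h import *
st(); print(manip.tip_extent)
plan((.477,.3435,.15),rot(81.3),.2,12,arc=True)
E
```

```text
2.7 [0.5897 0.1036 0.2057] [[0.707, 0.707, 0.006], [0.707, -0.707, -0.009], [-0.002, 0.01, -1.0]] F [-0.  -0.1  0.2] w -0.0003
0.014
0.047 -0.077 0.018 0.001 0.001 -0.067 0.2; 0.048 -0.076 0.018 0.001 0.001 -0.067 0.2; 0.049 -0.075 0.018 0.001 0.001 -0.067 0.2; 0.050 -0.074 0.018 0.001 0.001 -0.067 0.2; 0.051 -0.073 0.018 0.001 0.001 -0.067 0.2; 0.052 -0.072 0.018 0.001 0.001 -0.067 0.2; 0.053 -0.071 0.018 0.001 0.001 -0.067 0.2; 0.054 -0.070 0.018 0.001 0.001 -0.067 0.2; 0.055 -0.069 0.018 0.001 0.001 -0.067 0.2; 0.056 -0.068 0.018 0.001 0.001 -0.067 0.2; 0.057 -0.067 0.018 0.001 0.001 -0.067 0.2; 0.058 -0.066 0.018 0.001 0.001 -0.067 0.2
```

carry_out(increments="0.047 -0.077 0.018 0 0 -0.067 0.2; 0.048 -0.076 0.018 0 0 -0.067 0.2; 0.05 -0.075 0.018 0 0 -0.067 0.2; 0.05 -0.074 0.018 0 0 -0.067 0.2; 0.051 -0.073 0.018 0 0 -0.067 0.2; 0.052 -0.072 0.018 0 0 -0.067 0.2; 0.053 -0.071 0.018 0 0 -0.067 0.2; 0.054 -0.07 0.018 0 0 -0.067 0.2; 0.055 -0.07 0.018 0 0 -0.067 0.2; 0.056 -0.068 0.018 0 0 -0.067 0.2; 0.057 -0.067 0.018 0 0 -0.067 0.2; 0.058 -0.066 0.018 0 0 -0.067 0.2; 0 0 0 0 0 0 0.2")

```text
time_s: 4.0
position: [0.4674, 0.3572, 0.1487]
tool_rot: [0.747, 0.664, 0.002, 0.005]
contact_force: [0.2, 0.2, -0.8]
width: 0.0514
```

```bash
python3 - <<'E'
from h import *
st()
plan((.477,.3435,.1),rot(81.3),.2,3)
im=manip.camera("scene"); 
p=w2p("scene",(.477,.3435,.03)).astype(int);print(p)
c=im[p[1]-70:p[1]+50,p[0]-80:p[0]+80]; cv2.imwrite("pics/e.png",cv2.resize(c,None,fx=5,fy=5,interpolation=cv2.INTER_CUBIC))
print(w2p("scene",manip.sense()["position"]))
E
```

```text
4.0 [0.4674 0.3572 0.1487] [[0.117, 0.993, 0.01], [0.993, -0.117, -0.004], [-0.003, 0.01, -1.0]] F [ 0.2  0.2 -0.8] w 0.0514
-0.016 0.014 0.065 0.004 0.001 0.015 0.2; -0.016 0.015 0.065 0.004 0.001 0.015 0.2; -0.016 0.015 0.065 0.004 0.001 0.015 0.2
[366 204]
[375.71439484 167.73424052]
```

View pics/e.png

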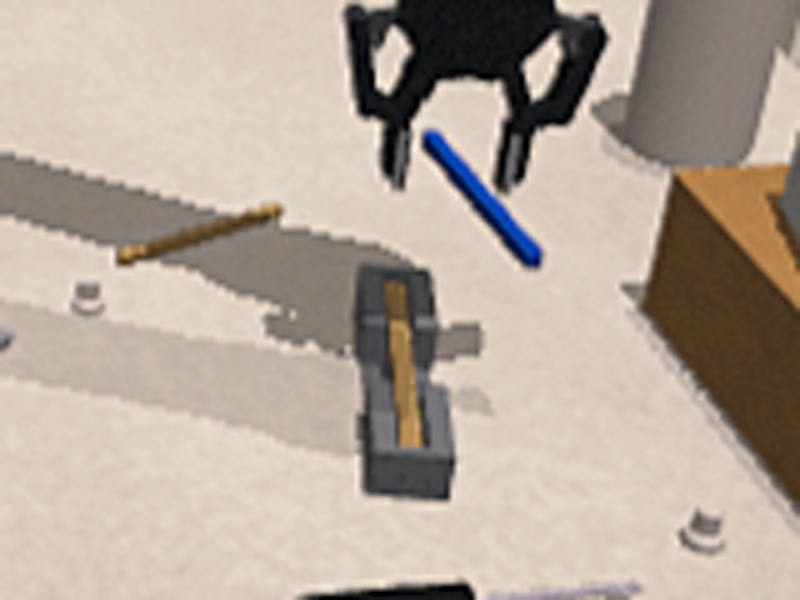

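The gripper hangs open at about 51 mm over the tray (fingertips at crop (400,185) and (510,190)). The stick runs from (397,285) to (412,445) with the gap at about (405,350). I correct the overshoot and go down.

carry_out(increments="-0.016 0.014 0.065 0.004 0 0.015 0.2; -0.016 0.014 0.065 0.004 0 0.015 0.2; -0.016 0.014 0.065 0.004 0 0.015 0.2; 0 0 0.06 0 0 0 0.2; 0 0 0.04 0 0 0 0.2; 0 0 0 0 0 0 0.2; 0 0 0 0 0 0 0.2")

```text
time_s: 4.75
position: [0.4829, 0.3345, 0.0664]
tool_rot: [0.765, 0.645, -0.003, 0.003]
contact_force: [0.0, 0.5, 0.4]
width: 0.0516
```

```bash
python3 - <<'E'
from h import *
st()
plan((.477,.3435,.028),rot(81.3),.2,4)
E
```

```text
4.75 [0.4829 0.3345 0.0664] [[0.169, 0.986, 0.0], [0.986, -0.169, -0.009], [-0.009, 0.002, -1.0]] F [0.  0.5 0.4] w 0.0516
0.008 -0.007 0.038 0.000 0.003 -0.006 0.2; 0.008 -0.007 0.038 0.000 0.003 -0.006 0.2; 0.008 -0.007 0.038 0.000 0.003 -0.006 0.2; 0.008 -0.007 0.038 0.000 0.003 -0.006 0.2
```

carry_out(increments="0.025 -0.022 0.05 0 0.01 -0.02 0.2; 0 0 0 0 0 0 0.2; 0 0 0.04 0 0 0 0.2; 0 0 0 0 0 0 0.2")

```text
time_s: 5.15
position: [0.4781, 0.3437, 0.0434]
tool_rot: [0.758, 0.652, 0.002, 0.001]
contact_force: [0.2, 0.2, -0.2]
width: 0.0511
```

```bash
python3 - <<'E'
from h import *
st()
plan((.477,.3435,.028),rot(81.3),.2,1)
E
```

```text
5.15 [0.4781 0.3437 0.0434] [[0.151, 0.989, 0.003], [0.989, -0.151, 0.002], [0.002, 0.003, -1.0]] F [ 0.2  0.2 -0.2] w 0.0511
-0.002 -0.005 0.062 0.004 -0.003 0.001 0.2
```

Good. Down and close.

carry_out(increments="0 -0.005 0.04 0.004 -0.003 0 0.2; 0 0 0.02 0 0 0 0.2; 0 0 0 0 0 0 0.2; 0 0 0 0 0 0 -1; 0 0 0 0 0 0 -1; 0 0 0 0 0 0 -1; 0 0 0 0 0 0 -1; 0 0 0 0 0 0 -1; 0 0 0 0 0 0 -1", squeeze=50)

```text
time_s: 6.05
position: [0.4776, 0.3443, 0.028]
tool_rot: [0.759, 0.652, 0.001, 0.0]
contact_force: [0.3, -0.6, -0.6]
width: 0.0105
```

```bash
python3 - <<'E'
from h import *
st()
for l in("usb_stick","plug0","screwdriver"):
    print(l,find("scene",l)[:3])
E
```

```text
6.05 [0.4776 0.3443 0.028 ] [[0.151, 0.989, 0.001], [0.989, -0.151, 0.0], [0.0, 0.001, -1.0]] F [ 0.3 -0.6 -0.6] w 0.0105
usb_stick []
plug0 [(0.46, array([0.3822, 0.1642, 0.0126]))]
screwdriver []
```

carry_out(increments="0 0 -0.08 0 0 0 -1; 0 0 -0.15 0 0 0 -1; 0 0 -0.15 0 0 0 -1; 0 0 -0.08 0 0 0 -1; 0 0 0 0 0 0 -1")

```text
time_s: 6.7
position: [0.4763, 0.3438, 0.1453]
tool_rot: [0.758, 0.652, -0.002, -0.0]
contact_force: [-0.0, 0.3, 0.3]
width: 0.0104
```

```bash
python3 - <<'E'
from h import *
st()
plan((.573,.114,.12),rot(-7.1),-1,16)
E
```

```text
6.7 [0.4763 0.3438 0.1453] [[0.15, 0.989, -0.002], [0.989, -0.15, -0.002], [-0.002, -0.002, -1.0]] F [-0.   0.3  0.3] w 0.0104
-0.053 0.033 0.006 -0.000 0.000 0.123 -1; -0.050 0.038 0.006 -0.000 0.000 0.123 -1; -0.046 0.042 0.006 -0.000 0.000 0.123 -1; -0.042 0.046 0.006 -0.000 0.000 0.123 -1; -0.037 0.050 0.006 -0.000 0.000 0.123 -1; -0.032 0.053 0.006 -0.000 0.000 0.123 -1; -0.027 0.056 0.006 -0.000 0.000 0.123 -1; -0.021 0.059 0.006 -0.000 0.000 0.123 -1; -0.015 0.060 0.006 -0.000 0.000 0.123 -1; -0.010 0.062 0.006 -0.000 0.000 0.123 -1; -0.004 0.062 0.006 -0.000 0.000 0.123 -1; 0.002 0.062 0.006 -0.000 0.000 0.123 -1; 0.008 0.062 0.006 -0.000 0.000 0.123 -1; 0.014 0.061 0.006 -0.000 0.000 0.123 -1; 0.020 0.059 0.006 -0.000 0.000 0.123 -1; 0.026 0.057 0.006 -0.000 0.000 0.123 -1
```

carry_out(increments="-0.053 0.033 0.006 0 0 0.12 -1; -0.05 0.038 0.006 0 0 0.12 -1; -0.046 0.042 0.006 0 0 0.12 -1; -0.042 0.046 0.006 0 0 0.12 -1; -0.037 0.05 0.006 0 0 0.12 -1; -0.032 0.053 0.006 0 0 0.12 -1; -0.027 0.056 0.006 0 0 0.12 -1; -0.021 0.059 0.006 0 0 0.12 -1; -0.015 0.06 0.006 0 0 0.12 -1; -0.01 0.062 0.006 0 0 0.12 -1; -0.004 0.062 0.006 0 0 0.12 -1; 0.002 0.062 0.006 0 0 0.12 -1; 0.008 0.062 0.006 0 0 0.12 -1; 0.014 0.06 0.006 0 0 0.1 -1; 0.01 0.03 0.006 0 0 0.05 -1; 0 0 0 0 0 0 -1; 0 0 0 0 0 0 -1")

```text
time_s: 8.4
position: [0.5546, 0.1212, 0.102]
tool_rot: [1.0, 0.012, -0.013, 0.006]
contact_force: [-0.2, 0.3, 0.1]
width: 0.0107
```

```bash
python3 - <<'E'
from h import *
st()
plan((.573,.114,.05),rot(-7.1),-1,3)
E
```

```text
8.4 [0.5546 0.1212 0.102 ] [[0.999, 0.024, -0.026], [0.024, -1.0, -0.012], [-0.027, 0.011, -1.0]] F [-0.2  0.3  0.1] w 0.0107
0.026 0.009 0.069 0.006 0.011 0.063 -1; 0.026 0.008 0.069 0.006 0.011 0.063 -1; 0.026 0.007 0.069 0.006 0.011 0.063 -1
```

carry_out(increments="0.025 0.009 0.05 0.006 0.01 0.06 -1; 0.025 0.008 0.05 0.006 0.01 0.06 -1; 0.02 0.006 0.05 0.006 0.01 0.05 -1; 0 0 0 0 0 0 -1; 0 0 0 0 0 0 -1")

```text
time_s: 8.9
position: [0.5701, 0.1206, 0.0632]
tool_rot: [0.999, -0.051, -0.001, -0.002]
contact_force: [0.0, 1.3, 1.0]
width: 0.0108
```

```bash
python3 - <<'E'
from h import *
st()
plan((.573,.114,.016),rot(-7.1),-1,3)
im=manip.camera("scene"); np.save("s1.npy",im)
p=w2p("scene",(.57,.07,.05)).astype(int);x,y=p[0]-60,p[1]-50
cv2.imwrite("pics/f.png",cv2.resize(im[y:y+90,x:x+120],None,fx=6,fy=6,interpolation=cv2.INTER_CUBIC)); print(x,y)
E
```

```text
8.9 [0.5701 0.1206 0.0632] [[0.995, -0.101, -0.002], [-0.101, -0.995, 0.005], [-0.003, -0.005, -1.0]] F [0.  1.3 1. ] w 0.0108
0.005 0.009 0.063 -0.002 0.001 0.010 -1; 0.005 0.009 0.063 -0.002 0.001 0.010 -1; 0.005 0.008 0.063 -0.002 0.001 0.010 -1
214 168
```

View pics/f.png

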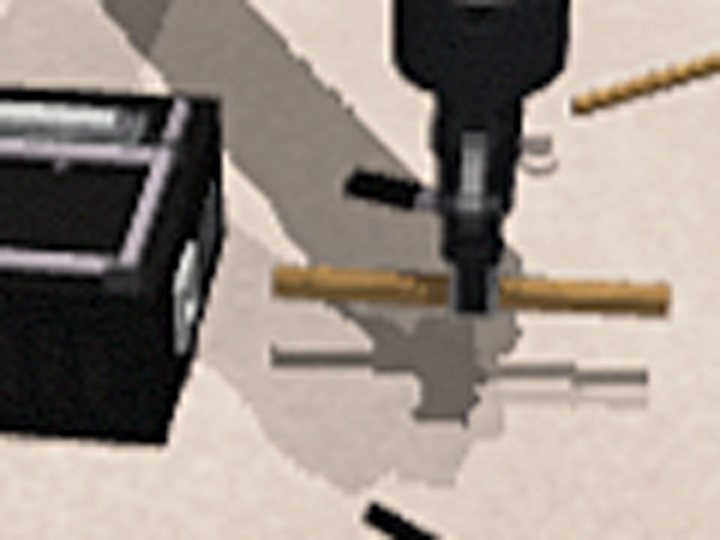

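The stick is held level at its middle (crop ends (273,282) and (670,300), pads at about (475,290)). The dock's hole frame is at about (187,300). I lay it down here.

carry_out(increments="0.012 0.02 0.07 0 0 0.02 -1; 0 0 0.06 0 0 0 -1; 0 0 0.03 0 0 0 -1; 0 0 0 0 0 0 -1; 0 0 0 0 0 0 -1")

```text
time_s: 9.45
position: [0.5724, 0.1158, 0.0202]
tool_rot: [0.998, -0.058, -0.001, -0.003]
contact_force: [0.5, 0.0, -1.1]
width: 0.0106
```

```bash
python3 - <<'E'
from h import *
st()
plan((.573,.114,.0165),rot(-7.1),-1,1)
E
```

```text
9.45 [0.5724 0.1158 0.0202] [[0.993, -0.116, -0.002], [-0.116, -0.993, 0.005], [-0.003, -0.005, -1.0]] F [ 0.5  0.  -1.1] w 0.0106
0.003 0.007 0.015 -0.006 0.003 0.010 -1
```

carry_out(increments="0.003 0.004 0.014 -0.006 0.003 0.01 -1; 0 0 0 0 0 0 -1; 0 0 0 0 0 0 0.1; 0 0 0 0 0 0 0.1; 0 0 0 0 0 0 0.1; 0 0 0 0 0 0 0.1; 0 0 -0.08 0 0 0 0.1; 0 0 -0.08 0 0 0 0.1; 0 -0.12 0 0 0 0 0.1; 0 -0.1 0 0 0 0 0.1; 0 0 0 0 0 0 0.1; 0 0 0 0 0 0 0.1")

```text
time_s: 10.65
position: [0.5816, 0.1696, 0.0602]
tool_rot: [0.998, -0.063, 0.002, -0.0]
contact_force: [0.7, 0.1, -0.4]
width: 0.047
```

```bash
python3 - <<'E'
from h import *
st()
for c,z in(("scene",.012),("top",.012)):
    im=manip.camera(c); np.save(c+"2.npy",im); k=im.astype(int)
    m=((k[...,2]-k[...,0])>(45)).astype(np.uint8)
    p=w2p(c,(.573,.115,.01)).astype(int); mm=np.zeros_like(m); y0,y1,x0,x1=p[1]-35,p[1]+35,p[0]-50,p[0]+50; mm[y0:y1,x0:x1]=m[y0:y1,x0:x1]
    n,lab,stt,cen=cv2.connectedComponentsWithStats(mm)
    for i in range(1,n):
        if stt[i,4]<15: continue
        cnt=np.argwhere(lab==i)[:,::-1].astype(np.float32); mu=cnt.mean(0); v=np.linalg.svd(cnt-mu,full_matrices=False)[2][0]; pr=(cnt-mu)@v
        print(c,len(cnt),[ (ray(c,mu+v*e,.011)).round(4).tolist() for e in(pr.min()-.5,pr.max()+.5)])
E
```

```text
10.65 [0.5816 0.1696 0.0602] [[0.992, -0.127, 0.004], [-0.127, -0.992, -0.0], [0.004, -0.0, -1.0]] F [ 0.7  0.1 -0.4] w 0.047
scene 307 [[0.5657, 0.022, 0.011], [0.5899, 0.2013, 0.011]]
```

carry_out(increments="-0.004 -0.006 0.06 0 -0.005 0 0.1; 0 0 0.06 0 0 0 0.1; 0 0 0.035 0 0 0 0.1; 0 0 0 0 0 0 0.1; 0 0 0 0 0 0 0.1")

```text
time_s: 11.25
position: [0.5795, 0.1666, 0.0157]
tool_rot: [0.998, -0.066, -0.002, 0.001]
contact_force: [0.9, -0.2, -0.4]
width: 0.0471
```

```bash
python3 - <<'E'
from h import *
st()
plan((.580,.171,.0165),rot(-7.1),-1,1)
E
```

```text
11.25 [0.5795 0.1666 0.0157] [[0.991, -0.132, -0.005], [-0.132, -0.991, -0.003], [-0.005, 0.003, -1.0]] F [ 0.9 -0.2 -0.4] w 0.0471
-0.000 -0.018 -0.003 0.004 0.006 -0.010 -1
```

carry_out(increments="0 -0.018 -0.008 0.004 0.006 -0.01 0.1; 0 0 0 0 0 0 0.1; 0 0 0 0 0 0 -1; 0 0 0 0 0 0 -1; 0 0 0 0 0 0 -1; 0 0 0 0 0 0 -1; 0 0 0 0 0 0 -1; 0 0 0 0 0 0 -1; 0 0 -0.08 0 0 0 -1; 0 0 -0.06 0 0 0 -1; 0 0 0 0 0 0 -1; 0 0 0 0 0 0 -1", squeeze=80)

```text
time_s: 12.45
position: [0.5805, 0.1716, 0.055]
tool_rot: [0.998, -0.062, 0.001, -0.0]
contact_force: [-0.9, 0.1, -0.5]
width: 0.0088
```

```bash
cat > look.py <<'E'
from h import *
import sys
s=st()
im=manip.camera("scene"); t=manip.camera("top")
k=im.astype(int); mm=np.zeros(im.shape[:2],np.uint8); p=w2p("scene",(.573,.115,.045)).astype(int)
y0,y1,x0,x1=p[1]-30,p[1]+30,p[0]-60,p[0]+60; mm[y0:y1,x0:x1]=((k[...,2]-k[...,0])>45)[y0:y1,x0:x1]
n,lab,stt,cen=cv2.connectedComponentsWithStats(mm)
for i in range(1,n):
    if stt[i,4]>15:
        cnt=np.argwhere(lab==i)[:,::-1].astype(np.float32); mu=cnt.mean(0); v=np.linalg.svd(cnt-mu,full_matrices=False)[2][0]; pr=(cnt-mu)@v
        print(len(cnt),[(mu+v*e).round(1).tolist() for e in(pr.min(),pr.max())])
def cr(im,c,X,w,h):
    p=w2p(c,X).astype(int); return cv2.resize(im[p[1]-h//2:p[1]+h//2,p[0]-w//2:p[0]+w//2],(400,500),interpolation=cv2.INTER_CUBIC)
a=cr(im,"scene",(.565,.05,.045),80,100); b=cr(t,"top",(.565,.06,.045),80,100)
cv2.imwrite(f"pics/{sys.argv[1]}.png",cv2.convertScaleAbs(np.hstack([a,b]),alpha=1.3))
E
python3 look.py g
```

```text
12.45 [0.5805 0.1716 0.055 ] [[0.992, -0.123, 0.002], [-0.123, -0.992, 0.001], [0.002, -0.001, -1.0]] F [-0.9  0.1 -0.5] w 0.0088
253 [[257.0, 218.1999969482422], [306.20001220703125, 222.0]]
41 [[315.79998779296875, 222.1999969482422], [322.20001220703125, 222.89999389648438]]
```

View pics/g.png

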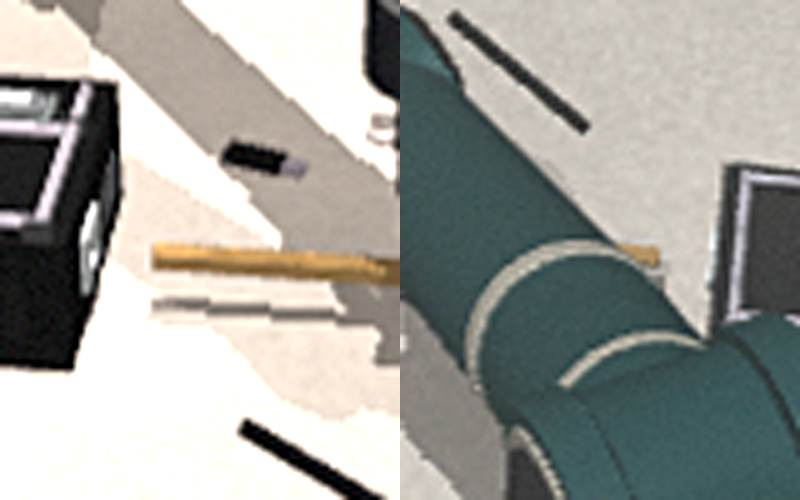

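The scene half shows the stick tip face at about (155,257) and the frame at x 80–103, y 195–300. In the top half the tip shows at about (655,255), past the arm. I check numerically where the tip and hole should be.

```bash
python3 - <<'E'
from h import *
p=w2p("scene",(.565,.05,.045)).astype(int)-[40,50]; pt=w2p("top",(.565,.06,.045)).astype(int)-[40,50]
f=lambda X:((w2p("scene",X)-p+.5)*5).round(1); g=lambda X:((w2p("top",X)-pt+.5)*5+[400,0]).round(1)
for n,X in dict(hole=(.5577,-.0102,.045),tip=(.562,.0217,.0435),tipTopNear=(.568,.021,.0495),tipBotNear=(.568,.021,.0375),tipTopFar=(.556,.0225,.0495)).items(): print(n,f(X),g(X))
for dy in(-.018,.018):
  for dz in(-.018,.018):
    print("frame",f((.5577-dy*.992,-.0102+dy*.1236,.045+dz)))
E
```

```text
hole [ 95.5 248.1] [712.6 260.8]
tip [152.5 254.4] [663.5 256.2]
tipTopNear [150.7 252. ] [664.2 245.1]
tipBotNear [151.3 269.6] [664.6 249.2]
tipTopFar [154.  239.3] [662.3 263.2]
frame [ 91.2 293.3]
frame [ 88.4 240.5]
frame [102.3 255.2]
frame [ 99.7 203.3]
```

carry_out(increments="0 0.04 -0.006 0 0 0 -1; 0 0.04 0 0 0 0 -1; 0 0.03 0 0 0 0 -1; 0 0 0 0 0 0 -1; 0 0 0 0 0 0 -1")

```text
time_s: 13.05
position: [0.5755, 0.1401, 0.0542]
tool_rot: [0.998, -0.062, -0.001, 0.001]
contact_force: [-0.4, 0.7, -1.1]
width: 0.0091
```

```bash
cat > ax.py <<'E'
from h import *
import sys
s=st(); d=np.array([.1236,.9923]); h=np.array([.5577,-.0102]); r=np.array(s["position"])[:2]-h
print("dist TCP-mouth",r@d,"lateral(+=dock -y side/+x)",r@np.array([d[1],-d[0]]),"yaw",np.degrees(np.arctan2(*R.from_quat(s["tool_rot"]).as_matrix()[[1,0],0])))
plan((*(h+d*float(sys.argv[1])),float(sys.argv[2])),rot(-7.1),-1,1)
E
python3 ax.py .14 .0565
```

```text
13.05 [0.5755 0.1401 0.0542] [[0.992, -0.125, -0.002], [-0.125, -0.992, -0.001], [-0.002, 0.001, -1.0]] F [-0.4  0.7 -1.1] w 0.0091
dist TCP-mouth 0.15132967655574323 lateral(+=dock -y side/+x) -0.0009337644369853455 yaw -7.164728042954707
0.004 0.045 -0.009 0.002 0.002 -0.001 -1
```

carry_out(increments="0.004 -0.02 -0.009 0 0 0 -1; 0 0 0 0 0 0 -1; 0 0.02 0 0 0 0 -1; 0 0.03 0 0 0 0 -1; 0 0.03 0 0 0 0 -1; 0 0 0 0 0 0 -1")

```text
time_s: 13.65
position: [0.5745, 0.1248, 0.0566]
tool_rot: [0.998, -0.062, -0.001, 0.0]
contact_force: [0.5, -0.7, -0.2]
width: 0.0091
```

```bash
python3 ax.py .12 .0565; python3 look.py g2
```

```text
13.65 [0.5745 0.1248 0.0566] [[0.992, -0.123, -0.002], [-0.123, -0.992, -0.001], [-0.002, 0.001, -1.0]] F [ 0.5 -0.7 -0.2] w 0.0091
dist TCP-mouth 0.13605398835256877 lateral(+=dock -y side/+x) 3.023855572665796e-05 yaw -7.081063331388979
-0.000 0.064 0.001 0.001 0.002 0.000 -1
13.65 [0.5745 0.1248 0.0566] [[0.992, -0.123, -0.002], [-0.123, -0.992, -0.001], [-0.002, 0.001, -1.0]] F [ 0.5 -0.7 -0.2] w 0.0091
222 [[244.89999389648438, 216.89999389648438], [289.1000061035156, 220.39999389648438]]
34 [[298.1000061035156, 221.39999389648438], [305.20001220703125, 220.39999389648438]]
```

View pics/g2.png

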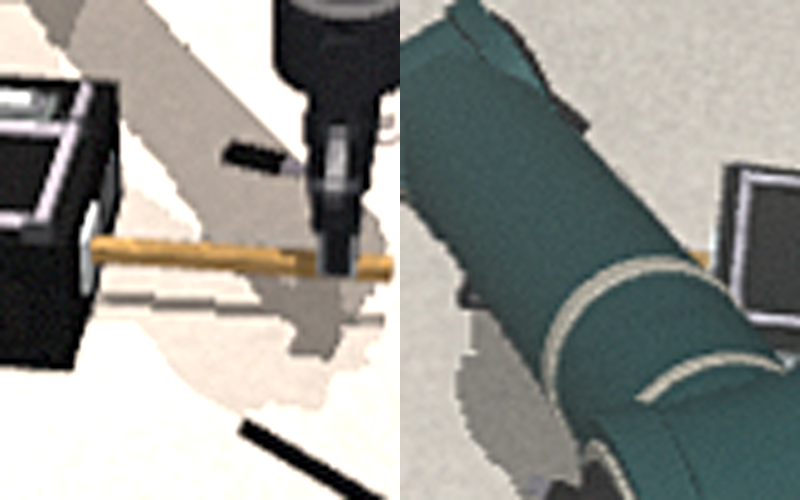

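The stick enters the frame in its middle (crop (93,248)) without force. I go on.

carry_out(increments="0 0.04 0 0 0 0 -1; 0 0.06 0 0 0 0 -1; 0 0.06 0 0 0 0 -1; 0 0.04 0 0 0 0 -1; 0 0 0 0 0 0 -1")

```text
time_s: 14.25
position: [0.5678, 0.0711, 0.0566]
tool_rot: [0.998, -0.062, -0.001, 0.0]
contact_force: [0.4, -0.1, -0.9]
width: 0.0092
```

```bash
python3 ax.py .045 .0565
```

```text
14.25 [0.5678 0.0711 0.0566] [[0.992, -0.123, -0.002], [-0.123, -0.992, -0.0], [-0.002, 0.001, -1.0]] F [ 0.4 -0.1 -0.9] w 0.0092
dist TCP-mouth 0.0819616259246952 lateral(+=dock -y side/+x) -2.5972480277231896e-05 yaw -7.080546451392634
0.000 0.148 0.001 0.001 0.002 0.000 -1
```

carry_out(increments="0 0.04 0 0 0 0 -1; 0 0.05 0 0 0 0 -1; 0 0.03 0 0 0 0 -1; 0 0 0 0 0 0 -1; 0 0 0 0 0 0 -1")

```text
time_s: 14.75
position: [0.5639, 0.0384, 0.0568]
tool_rot: [0.998, -0.062, -0.001, 0.0]
contact_force: [0.4, 0.8, -0.1]
width: 0.0087
```

```bash
python3 ax.py .036 .0565
```

```text
14.75 [0.5639 0.0384 0.0568] [[0.992, -0.124, -0.001], [-0.124, -0.992, 0.0], [-0.001, 0.0, -1.0]] F [ 0.4  0.8 -0.1] w 0.0087
dist TCP-mouth 0.04896172031001759 lateral(+=dock -y side/+x) 0.0001661389919225828 yaw -7.1357904059931325
-0.001 0.052 0.001 0.000 0.002 -0.001 -1
```

carry_out(increments="0 0.016 0 0 0 0 -1; 0 0.016 0 0 0 0 -1; 0 0.012 0 0 0 0 -1; 0 0 0 0 0 0 -1")

```text
time_s: 15.15
position: [0.563, 0.0329, 0.0573]
tool_rot: [0.998, -0.06, 0.0, -0.003]
contact_force: [-0.1, 1.8, -0.0]
width: 0.0089
```

```bash
python3 ax.py .033 .0565;python3 -c "
from h import *
manip.camera('scene')
print(find('scene','handle_bar'))"
```

```text
15.15 [0.563  0.0329 0.0573] [[0.993, -0.119, 0.001], [-0.119, -0.993, 0.006], [0.0, -0.006, -1.0]] F [-0.1  1.8 -0. ] w 0.0089
dist TCP-mouth 0.043412378966717485 lateral(+=dock -y side/+x) -4.140144862809719e-05 yaw -6.863157589019688
-0.000 0.042 0.003 -0.008 -0.000 0.005 -1
[(0.67, array([ 0.5516, -0.0894,  0.0993]))]
```

carry_out(increments="0 0.03 0 -0.008 0 0 -1; 0 0.04 0 0 0 0 -1; 0 0.04 0 0 0 0 -1; 0 0.02 0 0 0 0 -1")

```text
time_s: 15.65
position: [0.5609, 0.0154, 0.0583]
tool_rot: [0.998, -0.056, 0.003, -0.009]
contact_force: [-0.3, 11.7, 0.2]
width: 0.0093
```

```bash
python3 ax.py .03 .0565
```

```text
15.65 [0.5609 0.0154 0.0583] [[0.994, -0.112, 0.007], [-0.112, -0.994, 0.018], [0.005, -0.019, -1.0]] F [-0.3 11.7  0.2] w 0.0093
dist TCP-mouth 0.025756889667493604 lateral(+=dock -y side/+x) 4.102746197458106e-05 yaw -6.40827782045032
0.000 -0.017 0.008 -0.024 -0.006 0.015 -1
```

carry_out(increments="0 -0.04 0.004 0 0 0 -1; 0 -0.06 0 0 0 0 -1; 0 -0.08 0 0 0 0 -1; 0 -0.08 0 0 0 0 -1; 0 -0.05 0 0 0 0 -1; 0 0 0 0 0 0 -1; 0 0 0 0 0 0 -1")

```text
time_s: 16.35
position: [0.5699, 0.0932, 0.0586]
tool_rot: [0.998, -0.056, 0.003, -0.007]
contact_force: [-0.6, -1.4, -0.8]
width: 0.0088
```

```bash
python3 ax.py .2 .0565; python3 look.py g3; python3 -c "
from h import *
print(find('scene','handle_bar'))"
```

```text
16.35 [0.5699 0.0932 0.0586] [[0.994, -0.111, 0.006], [-0.111, -0.994, 0.013], [0.004, -0.014, -1.0]] F [-0.6 -1.4 -0.8] w 0.0088
dist TCP-mouth 0.10411164673148618 lateral(+=dock -y side/+x) -0.000646777467734184 yaw -6.401133356763532
0.007 -0.383 0.014 -0.017 -0.005 0.016 -1
16.35 [0.5699 0.0932 0.0586] [[0.994, -0.111, 0.006], [-0.111, -0.994, 0.013], [0.004, -0.014, -1.0]] F [-0.6 -1.4 -0.8] w 0.0088
160 [[244.89999389648438, 216.89999389648438], [277.1000061035156, 218.8000030517578]]
36 [[286.79998779296875, 218.6999969482422], [293.29998779296875, 219.5]]
[(0.58, array([ 0.5541, -0.0859,  0.1185])), (0.34, array([0.486 , 0.3358, 0.0207]))]
```

View pics/g3.png

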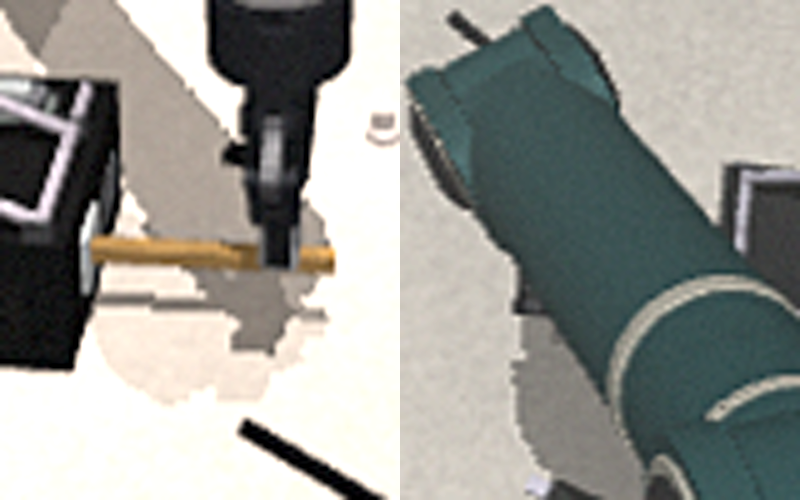

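The handle has sprung up: its arms slope in the left half, with the near arm going left and up from (45,215). I withdraw fully and lay the stick down.

carry_out(increments="0 -0.08 0 0 0 0 -1; 0 -0.1 0 0 0 0 -1; 0 -0.1 0 0 0 0 -1; 0 -0.06 0 0 0 0 -1; 0 0 0 0 0 0 -1; 0 0 0 0 0 0 -1")

```text
time_s: 17.1
position: [0.581, 0.1709, 0.059]
tool_rot: [0.998, -0.062, 0.002, -0.004]
contact_force: [0.4, 0.4, -0.3]
width: 0.0089
```

```bash
python3 ax.py .2 .0185
```

```text
17.1 [0.581  0.1709 0.059 ] [[0.992, -0.124, 0.005], [-0.124, -0.992, 0.008], [0.004, -0.009, -1.0]] F [ 0.4  0.4 -0.3] w 0.0089
dist TCP-mouth 0.18260330184290377 lateral(+=dock -y side/+x) 0.0006883792812870002 yaw -7.097638407326509
-0.003 -0.068 0.162 -0.011 -0.005 0.000 -1
```

carry_out(increments="0 0 0.05 -0.011 -0.005 0 -1; 0 0 0.06 0 0 0 -1; 0 0 0.03 0 0 0 -1; 0 0 0 0 0 0 -1; 0 0 0 0 0 0 -1")

```text
time_s: 17.6
position: [0.5804, 0.1652, 0.0192]
tool_rot: [0.998, -0.065, -0.002, 0.002]
contact_force: [-0.8, 0.8, 8.2]
width: 0.0092
```

```bash
python3 ax.py .183 .0175
```

```text
17.6 [0.5804 0.1652 0.0192] [[0.992, -0.129, -0.004], [-0.129, -0.992, -0.004], [-0.003, 0.005, -1.0]] F [-0.8  0.8  8.2] w 0.0092
dist TCP-mouth 0.17685623711825124 lateral(+=dock -y side/+x) 0.000800055042911854 yaw -7.423710060529381
-0.003 -0.025 0.007 0.006 0.004 -0.007 -1
```

carry_out(increments="0 0 0 0 0 0 0.1; 0 0 0 0 0 0 0.1; 0 0 0 0 0 0 0.1; 0 0 0 0 0 0 0.1; 0 0 -0.06 0 0 0 0.1; 0 0 -0.15 0 0 0 0.1; 0 0 -0.2 0 0 0 0.1; 0 0 -0.2 0 0 0 0.1; 0 0 -0.2 0 0 0 0.1; 0 0 -0.1 0 0 0 0.1; 0 0 0 0 0 0 0.1", squeeze=30)

```text
time_s: 18.7
position: [0.5811, 0.1673, 0.2609]
tool_rot: [0.998, -0.064, 0.001, 0.002]
contact_force: [0.7, 0.5, -0.5]
width: 0.0471
```

```bash
python3 - <<'E'
from h import *
st()
im=manip.camera("scene"); np.save("s3.npy",im)
k=im.astype(int); mm=np.zeros(im.shape[:2],np.uint8); p=w2p("scene",(.573,.11,.01)).astype(int)
y0,y1,x0,x1=p[1]-25,p[1]+25,p[0]-55,p[0]+55; mm[y0:y1,x0:x1]=((k[...,2]-k[...,0])>45)[y0:y1,x0:x1]
n,lab,stt,cen=cv2.connectedComponentsWithStats(mm)
for i in range(1,n):
    if stt[i,4]>15:
        c=np.argwhere(lab==i)[:,::-1]; print(len(c),ray("scene",c[c[:,0].argmin()],.006).round(3),ray("scene",c[c[:,0].argmax()],.006).round(3))
g=cv2.resize(im[160:250,160:340],None,fx=4,fy=4,interpolation=cv2.INTER_CUBIC)
q=(.5151,-.1047,1.447)
def T(l): c,n=np.cos(q[2]),np.sin(q[2]); return np.array([q[0]+c*l[0]-n*l[1],q[1]+n*l[0]+c*l[1],l[2]])
for th in(.4,):
    B=[T((.0804-.112*np.cos(th),-.0308+d,.092+.112*np.sin(th))) for d in(-.045,.045)]
    pp=[tuple(int(v) for v in (w2p("scene",b)-[160,160]+.5)*4) for b in B]; cv2.line(g,*pp,(0,0,255),1); print(pp,np.mean(B,0))
cv2.imwrite("pics/k.png",g)
plan((.543,-.131,.235),rot(-97.1),.1,15)
E
```

```text
18.7 [0.5811 0.1673 0.2609] [[0.992, -0.127, 0.001], [-0.127, -0.992, -0.003], [0.002, 0.003, -1.0]] F [ 0.7  0.5 -0.5] w 0.0471
331 [0.557 0.015 0.006] [0.572 0.194 0.006]
[(142, 145), (179, 76)] [ 0.54285402 -0.13108785  0.13561485]
0.000 0.080 0.007 0.000 -0.000 0.133 0.1; 0.009 0.080 0.007 0.000 -0.000 0.133 0.1; 0.017 0.078 0.007 0.000 -0.000 0.133 0.1; 0.025 0.076 0.007 0.000 -0.000 0.133 0.1; 0.033 0.073 0.007 0.000 -0.000 0.133 0.1; 0.040 0.069 0.007 0.000 -0.000 0.133 0.1; 0.047 0.065 0.007 0.000 -0.000 0.133 0.1; 0.054 0.060 0.007 0.000 -0.000 0.133 0.1; 0.060 0.054 0.007 0.000 -0.000 0.133 0.1; 0.065 0.047 0.007 0.000 -0.000 0.133 0.1; 0.069 0.040 0.007 0.000 -0.000 0.133 0.1; 0.073 0.033 0.007 0.000 -0.000 0.133 0.1; 0.076 0.025 0.007 0.000 -0.000 0.133 0.1; 0.078 0.017 0.007 0.000 -0.000 0.133 0.1; 0.080 0.008 0.007 0.000 -0.000 0.133 0.1
```

View pics/k.png

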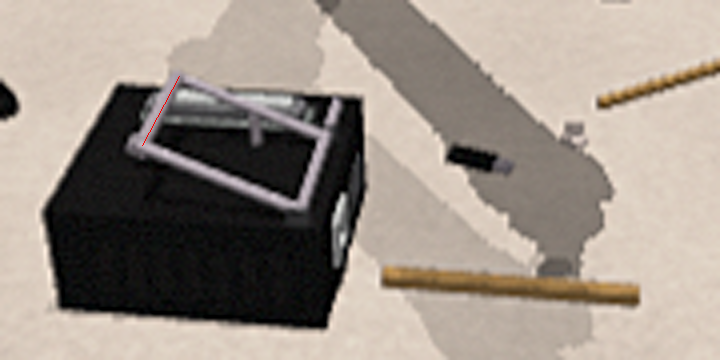

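The stick lies flat on the desk, crop (383,277) to (638,293), clear of the hole. The handle is up and its bar is within 1 px of the predicted line (142,145)–(179,76). I go above the bar.

carry_out(increments="0 0.08 0.007 0 0 0.13 0.1; 0.01 0.08 0.007 0 0 0.13 0.1; 0.017 0.078 0.007 0 0 0.13 0.1; 0.025 0.076 0.007 0 0 0.13 0.1; 0.033 0.073 0.007 0 0 0.13 0.1; 0.04 0.07 0.007 0 0 0.13 0.1; 0.047 0.065 0.007 0 0 0.13 0.1; 0.054 0.06 0.007 0 0 0.13 0.1; 0.06 0.054 0.007 0 0 0.13 0.1; 0.065 0.047 0.007 0 0 0.13 0.1; 0.07 0.04 0.007 0 0 0.13 0.1; 0.073 0.033 0 0 0 0.13 0.1; 0.07 0.025 0 0 0 0.12 0.1; 0.04 0.01 0 0 0 0.06 0.1; 0 0 0 0 0 0 0.1; 0 0 0 0 0 0 0.1")

```text
time_s: 20.35
position: [0.5265, -0.1093, 0.2221]
tool_rot: [0.716, -0.697, -0.013, 0.014]
contact_force: [-0.1, -0.1, -0.1]
width: 0.047
```

```bash
python3 - <<'E'
from h import *
st()
plan((.5425,-.132,.2),rot(-97.1),.1,3)
E
```

```text
20.35 [ 0.5265 -0.1093  0.2221] [[0.027, -0.999, -0.039], [-1.0, -0.027, -0.002], [0.001, 0.039, -0.999]] F [-0.1 -0.1 -0.1] w 0.047
0.031 -0.022 0.029 0.017 -0.002 0.064 0.1; 0.030 -0.023 0.029 0.017 -0.002 0.064 0.1; 0.029 -0.024 0.029 0.017 -0.002 0.064 0.1
```

carry_out(increments="0.03 -0.022 0.02 0.017 0 0.06 0.1; 0.03 -0.022 0.02 0.017 0 0.06 0.1; 0.025 -0.02 0.02 0.014 0 0.06 0.1; 0 0 0 0 0 0 0.1; 0 0 0 0 0 0 0.1")

```text
time_s: 20.85
position: [0.5439, -0.1278, 0.2047]
tool_rot: [-0.665, 0.747, -0.001, -0.0]
contact_force: [0.2, 0.9, -0.5]
width: 0.047
```

```bash
python3 - <<'E'
from h import *
st()
plan((.5425,-.132,.131),rot(-97.1),.1,4)
E
```

```text
20.85 [ 0.5439 -0.1278  0.2047] [[-0.116, -0.993, 0.001], [-0.993, 0.116, -0.002], [0.002, -0.002, -1.0]] F [ 0.2  0.9 -0.5] w 0.047
0.004 0.001 0.074 -0.001 -0.001 0.003 0.1; 0.004 0.001 0.074 -0.001 -0.001 0.003 0.1; 0.004 0.001 0.074 -0.001 -0.001 0.003 0.1; 0.004 0.001 0.074 -0.001 -0.001 0.003 0.1
```

carry_out(increments="0.012 0.004 0.07 0 0 0 0.1; 0 0 0.08 0 0 0 0.1; 0 0 0.08 0 0 0 0.1; 0 0 0.045 0 0 0 0.1; 0 0 0 0 0 0 0.1; 0 0 0 0 0 0 0.1")

```text
time_s: 21.45
position: [0.5451, -0.1275, 0.1358]
tool_rot: [-0.668, 0.744, -0.002, 0.002]
contact_force: [0.5, 0.5, 0.4]
width: 0.047
```

```bash
python3 - <<'E'
from h import *
st()
plan((.5425,-.132,.131),rot(-97.1),.1,1)
E
```

```text
21.45 [ 0.5451 -0.1275  0.1358] [[-0.108, -0.994, 0.006], [-0.994, 0.108, -0.001], [0.0, -0.006, -1.0]] F [0.5 0.5 0.4] w 0.047
0.019 0.008 0.019 -0.007 -0.000 0.020 0.1
```

carry_out(increments="0.018 0.006 0.016 -0.007 0 0.01 0.1; 0 0 0 0 0 0 0.1; 0 0 0 0 0 0 -1; 0 0 0 0 0 0 -1; 0 0 0 0 0 0 -1; 0 0 0 0 0 0 -1; 0 0 0 0 0 0 -1", squeeze=25)

```text
time_s: 22.15
position: [0.5448, -0.1314, 0.1343]
tool_rot: [-0.665, 0.747, -0.002, 0.002]
contact_force: [0.6, 0.6, -1.4]
width: 0.0087
```

```bash
python3 - <<'E'
from h import *
s=st(); p=np.array(s["position"]); q=R.from_quat(s["tool_rot"])
ex=np.array([.1236,.9923]); O=np.array([.5151,-.1047]); print("bar local x",(p[:2]-O)@ex,"z",p[2]+.005)
# arc rows, tool fixed: tool x = -ex dir, tool z down
th=np.linspace(.4,1.57,15); x=-.112*np.cos(th); z=.112*np.sin(th)
print([(round(-a/.25,3),round(-b/.25,3)) for a,b in zip(np.diff(x),np.diff(z))])
E
```

```text
22.15 [ 0.5448 -0.1314  0.1343] [[-0.116, -0.993, 0.005], [-0.993, 0.116, 0.0], [-0.001, -0.005, -1.0]] F [ 0.6  0.6 -1.4] w 0.0087
bar local x -0.022798041115576203 z 0.13929517871083702
[(np.float64(-0.016), np.float64(-0.034)), (np.float64(-0.019), np.float64(-0.032)), (np.float64(-0.021), np.float64(-0.031)), (np.float64(-0.024), np.float64(-0.029)), (np.float64(-0.026), np.float64(-0.027)), (np.float64(-0.028), np.float64(-0.024)), (np.float64(-0.03), np.float64(-0.022)), (np.float64(-0.032), np.float64(-0.019)), (np.float64(-0.034), np.float64(-0.017)), (np.float64(-0.035), np.float64(-0.014)), (np.float64(-0.036), np.float64(-0.011)), (np.float64(-0.037), np.float64(-0.008)), (np.float64(-0.037), np.float64(-0.005)), (np.float64(-0.037), np.float64(-0.002))]
```

carry_out(increments="-0.016 0 -0.034 0 0 0 -1; -0.019 0 -0.032 0 0 0 -1; -0.021 0 -0.031 0 0 0 -1; -0.024 0 -0.029 0 0 0 -1; -0.026 0 -0.027 0 0 0 -1; -0.028 0 -0.024 0 0 0 -1; -0.03 0 -0.022 0 0 0 -1")

```text
time_s: 22.85
position: [0.5499, -0.0891, 0.1881]
tool_rot: [-0.664, 0.747, -0.003, 0.002]
contact_force: [2.4, -1.5, -3.4]
width: 0.0086
```

```bash
cat > arc.py <<'E'
from h import *
s=st(); p=np.array(s["position"])
ex=np.array([.1236,.9923]); O=np.array([.5151,-.1047]); x=(p[:2]-O)@ex-.0804; z=p[2]+.002-.092
t0=np.arctan2(z,-x); print("x,z rel hinge",x,z,"r",np.hypot(x,z),"theta",t0)
th=np.linspace(t0,1.6,9); X=-.112*np.cos(th); Z=.112*np.sin(th)
print([(round(float(-a/.25),3),round(float(-b/.25),3)) for a,b in zip(np.diff(X),np.diff(Z))])
E
python3 arc.py
```

```text
22.85 [ 0.5499 -0.0891  0.1881] [[-0.117, -0.993, 0.006], [-0.993, 0.117, -0.002], [0.001, -0.007, -1.0]] F [ 2.4 -1.5 -3.4] w 0.0086
x,z rel hinge -0.06065647891503556 0.09808218150497994 r 0.11532268971518997 theta 1.0169390360680826
[(-0.028, -0.016), (-0.029, -0.014), (-0.03, -0.012), (-0.031, -0.01), (-0.032, -0.007), (-0.032, -0.005), (-0.033, -0.003), (-0.033, -0.0)]
```

carry_out(increments="-0.028 0 -0.014 0 0 0 -1; -0.03 0 -0.012 0 0 0 -1; -0.03 0 -0.01 0 0 0 -1; -0.031 0 -0.01 0 0 0 -1; -0.032 0 -0.007 0 0 0 -1; -0.032 0 -0.005 0 0 0 -1; -0.03 0 -0.002 0 0 0 -1")

```text
time_s: 23.55
position: [0.5567, -0.0347, 0.207]
tool_rot: [-0.664, 0.748, -0.005, 0.001]
contact_force: [1.9, -2.6, 0.6]
width: 0.0088
```

```bash
python3 arc.py
```

```text
23.55 [ 0.5567 -0.0347  0.207 ] [[-0.119, -0.993, 0.008], [-0.993, 0.119, -0.006], [0.005, -0.009, -1.0]] F [ 1.9 -2.6  0.6] w 0.0088
x,z rel hinge -0.005806255094592427 0.11699685221114622 r 0.11714083841914515 theta 1.5212095617963237
[(-0.004, -0.0), (-0.004, -0.0), (-0.004, -0.0), (-0.004, -0.0), (-0.004, -0.0), (-0.004, 0.0), (-0.004, 0.0), (-0.004, 0.0)]
```

carry_out(increments="-0.025 0 0.004 0 0 0 -1; -0.015 0 0 0 0 0 -1; 0 0 0 0 0 0 -1; 0 0 0 0 0 0 -1")

```text
time_s: 23.95
position: [0.5576, -0.0287, 0.2068]
tool_rot: [-0.663, 0.748, -0.008, -0.002]
contact_force: [-0.8, -1.9, 3.4]
width: 0.0087
```

```bash
python3 arc.py
```

```text
23.95 [ 0.5576 -0.0287  0.2068] [[-0.121, -0.993, 0.006], [-0.993, 0.12, -0.014], [0.014, -0.008, -1.0]] F [-0.8 -1.9  3.4] w 0.0087
x,z rel hinge 0.00025976886843441516 0.1167650836243542 r 0.11676537257966266 theta 1.573021036715107
[(-0.002, 0.0), (-0.002, 0.0), (-0.002, 0.0), (-0.002, 0.0), (-0.002, 0.0), (-0.002, 0.0), (-0.002, 0.0), (-0.002, 0.0)]
```

Upright at the stop. I release and retreat upward.

carry_out(increments="0 0 0 0 0 0 0.1; 0 0 0 0 0 0 0.1; 0 0 0 0 0 0 0.1; 0 0 0 0 0 0 0.1; 0 0 -0.05 0 0 0 0.1; 0 0 -0.1 0 0 0 0.1; 0 0 -0.15 0 0 0 0.1; 0 0 -0.15 0 0 0 0.1; 0 0 -0.05 0 0 0 0.1; 0 0 0 0 0 0 0.1; 0 0 0 0 0 0 0.1; 0 0 0 0 0 0 0.1")

```text
time_s: 25.15
position: [0.5555, -0.0204, 0.3379]
tool_rot: [-0.665, 0.747, -0.004, -0.001]
contact_force: [0.1, -0.9, 0.4]
width: 0.0465
```

```bash
python3 - <<'E'
from h import *
st(); im=manip.camera("scene"); cv2.imwrite("pics/z.png",cv2.resize(im[110:260,60:460],(800,300),interpolation=cv2.INTER_CUBIC))
E
```

```text
25.15 [ 0.5555 -0.0204  0.3379] [[-0.115, -0.993, 0.004], [-0.993, 0.115, -0.007], [0.007, -0.004, -1.0]] F [ 0.1 -0.9  0.4] w 0.0465
```

View pics/z.png

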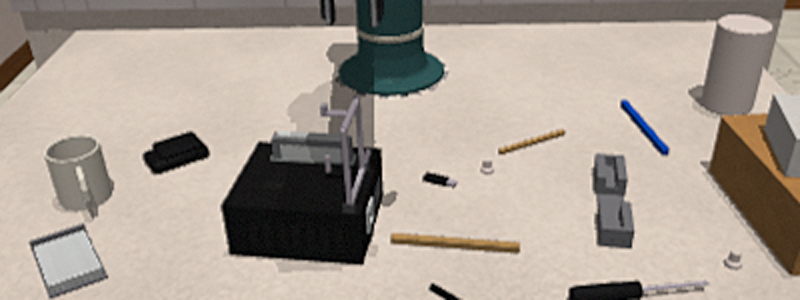

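The handle stands upright at (350,155), the carrier is raised at (310,150), and the stick lies flat on the desk, (393,238) to (518,246). The bystanders look unmoved and the gripper is clear above.

```bash
python3 -c "
from h import *
print(manip.job_done()); st()"
```

```text
the job is handed in; nothing more can be done
None
the job is handed in; nothing more can be done
```

I opened the dock and handed the job in at about 25 s of the 72 s allowed; no verdict is reported.

**What I did:** I took the wooden stick from the tray, laid it in front of the hole and re-gripped it about 30 mm from its far end. I pushed the catch until about 12 N opposed the push, which is past the 8 N at its stop. The handle sprang up. I pulled the stick out, laid it on the desk, lifted the handle to its stop at about 1.57 rad, let go and backed away upward.

**Last checks:** The final picture shows the handle upright by itself, the drive carrier raised and the stick lying flat on the desk clear of the hole. The bystanders in view look unmoved and the gripper is clear, with the wrist force near zero.

**Not confirmed:**
- I could not measure the catch springing back or the carrier's lift in mm; I judged both from the stick being out and from the picture.
- The mug, mouse and the other bystanders were compared by eye only, not measured against the 30 mm limit.
- The network missed the USB stick and the screwdriver when I asked for them mid-run, though both show in the pictures.
- The bar followed an arc about 5 mm wider than the 112 mm given, probably from my hinge estimate or where it sat in the pads.

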